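# Register a printing block against two dowels and an end stop

### The job

Set the printing block, carved face up, flat on the plywood registration bed clear of the stops, let go of it and gently push its long side square against the two fence dowels until both of their brass buttons are pressed in. Then slide it along the dowels until its end presses in the end stop's button as well, and leave it there located on all three, untouched. Feel for the stops rather than ramming them (they are adjustable and not exactly where they are drawn; more than 20 N would mark the block), and leave the ink jar, the eraser and the baren where they stand.

Things in the scene. Friction and masses are not known exactly. Their poses are not given: they have to be found in the camera images.
- block_center (a point): Centre (half-way up) of the loose printing block: a pale wood block with a reddish-brown carved lino face and a black leaf motif on top, 64 mm (its x) by 140 mm (its y) by 23 mm high (z up), about 0.35 to 0.65 kg. It starts flat, face up, on the table; take it across its 64 mm width. Either end may face the end stop.
- bed: Fixed plywood registration bed, 180 mm (its x) by 250 mm (its y), 12 mm thick, flat on the table, turned by up to 0.3 rad; origin at the centre of its underside, z up. Near its +x edge (away from the robot) stands the fence with two dowels, at its +y end the end stop with one. The block sliding on it meets 1.5 to 5 N of friction.
- fence_nominal (a point): Drawn middle between the two fence dowels, on the bed's top, axes as the bed. Dowels: steel, 16 mm diameter, 27 mm high, axes at y = -45 and +45 mm from here; the fence is clamped in slots, so both lie alike anywhere within 6 mm of here in the bed's x. Foot 4 mm high, behind them. They are solid: only their buttons yield.
- stop_nominal (a point): Drawn axis of the end-stop dowel, on the bed's top (bed x = 10 mm, y = 85 mm), axes as the bed. Steel, 16 mm diameter, 27 mm high, solid, foot 4 mm high behind it. Clamped in slots: its axis really lies anywhere within 10 mm of here in the bed's y. Every dowel has a 6 mm brass button 12 mm above the bed, facing the block and 4 mm proud.
- button_right (a joint): Brass button of the fence dowel at bed y = -45 mm: travel in m, 0 = fully out, 0.004 = flush with the dowel (block home); its light spring gives about 0.35 N when flush, too little to push the block back.
- button_left (a joint): Brass button of the fence dowel at bed y = +45 mm: travel in m, 0 = fully out, 0.004 = flush with the dowel (block home), same light spring.
- button_end (a joint): Brass button of the end-stop dowel: travel in m, 0 = fully out, 0.004 = flush with the dowel (block home), same light spring.
- ink_jar: Black ink jar, 49 mm in diameter, 60 mm high, standing behind the work; origin at the centre of its underside. Bystander.
- eraser: Blue and white eraser lying flat, 23 x 56 x 13 mm, behind the work; origin at the centre of its underside. Bystander.
- baren: Printing baren with a red handle, 70 mm in diameter, 118 mm high, standing behind the work; origin at the centre of its underside. Bystander.

How it is judged:
By the outcome, as a careful person would: the job done as asked, in the order asked, and still so for the second after the job is handed in, with the robot touching nothing.
It also fails if it takes over 72 s, if anything falls off the work surface, if the arm or the gripper's body presses on something with over 40 N, if the wrist force passes 120 N, or if a joint passes its speed limit or range.

### The arm

A 7-joint arm with a two-finger parallel gripper is mounted at the origin on a cart in front of the work surface, level with it; the furniture and walls round the work are solid. World frame = base frame: x ahead of the robot, y to its left, z up, the work surface at z = 0. Lengths are in m, angles in rad, forces in N, time in s.
With the tool pointing down it reaches from about 0.4 to 0.925 m from the base axis. Payload 5.6 kg.
Tool frame: the origin (TCP) lies at the very end of the fingers, on their centre line; the grasp point (between the pads) lies 19 mm behind it; z points along the fingers, y is the line along which they close (so a half turn about z gives the same grasp; the last joint's range is limited). The gripper opens to 85 mm and grips with 20 to 120 N. Pads are 22 mm wide; open, the fingers measure 114 mm over their backs; the gripper's body (76 mm by 85 mm) begins 54 mm behind the grasp point. The pads swing forward as they close: fully open they stand 13 mm farther back than shut.
Start: joints at [1.057, 0.468, -0.012, 1.603, 0.006, 1.071, -0.056], TCP at [0.295, -0.579, 0.202] pointing down, gripper open.
Joint ranges: [-2.53, 2.53], [-0.31, 2.02], [-1.57, 1.55], [0.28, 2.44], [-1.29, 4.43], [0.15, 1.84], [-2.92, 2.92]. Speed limits (rad/s): [2.57, 2.57, 3.14, 3.14, 3.14, 3.14, 3.14].

### API

Orientations are given as a unit quaternion [x, y, z, w].
In Python, from cell import bot gives the robot as it stands. The module is installed in compiled form; this text tells all that it offers.
- The arm moves only by the tool drive_tool, never from a script. Its argument "motion" is one flat list of numbers, 5 for each row, row after row: the shift along the tool's x, y, z in cm, then the turn about the tool's z in rad, then the closure in counts, from 0 (fully open) to 255 (shut). In form: [tx, ty, tz, yaw, jaw, tx, ty, tz, yaw, jaw, ...]. A call has exactly 8 rows; each row shifts and turns the commanded pose from where the row before left it, along the tool's axes as they then stand; what a row does not reach is not made up. A row lasts 1/10 s, in which the tool goes at most 50 mm and 8.59 degrees, less where a joint would pass 70% of its speed; a pose out of reach is approached as far as the arm can. A call is refused whole if a number of a shift passes 5 or a number of a turn 0.15, either way. A call with a gripper value outside its range is refused whole. The fingers move at their own pace and stop on an object; the grip force is fixed at half the most. Time passes only in rows, so rows that do not move let the fingers close, or fill a call up. It gives the time, the measured TCP pose, the force, the opening and the grip force at its end, in the units of the state.
- bot.get_obs(): the state, without advancing time (a new reading comes with each control period).
- bot.get_image(name): name is "scene" or "side" or "wrist"; returns (picture, depth): 384x512x3 uint8, red, green, blue; 384x512 float32, m along the optical axis (not along the pixel's ray), 0 where there is no reading.
- bot.camera_params(name): a dict with "fovy" (degrees; the focal length in pixels is half the picture's height over the tangent of half this angle, whatever the lens; pixels are square), "cx", "cy" (the principal point, pixels), "extrinsics" (4x4, takes a point from camera to world coordinates). Camera axes: x right, y down, z forward; pixel columns grow to the right and rows downward; lengths in m; the calibration is good to about 2 mm. A picture is of the moment at which its call begins: read the wrist's pose just before it. camera_params takes no time and is no camera call; for the wrist camera it gives the pose at the moment of the call.
- bot.hand_in(): hands the job in; it is judged then, once.
Trained networks look in the newest picture that a camera, given by its name, has taken for a name from the list of things; names that differ only in an ending like _2 or _b are one class to them, and where a whole thing is asked for, a point or a joint stands for the part that bears it (a point fixed in the world has none). Each returns a list of dicts, best first, with "p" (0 to 1); they miss things now and then, are a little off and sometimes report something else, mostly with a low value. They report only what shows in the picture. A call takes as long as a camera call.
- bot.recognise(name, camera): "xyz" ([x, y, z] in m, in the coordinates of the camera as it stood for that picture, good to about 4 mm: the middle of the surface that is visible of it).
The state is a dict: "t": time; "joint_pos": joint angles; "qvel": joint speeds; "joint_efforts": joint torques, N m; "tool_pos": TCP position; "tcp_rot": TCP orientation; "contact_force": force on the tool from outside, world axes, zero at the start; "torque": the same for the moment, N m; "opening": finger opening in m; "grasp_force": force on a finger pad.
Only numpy, scipy, OpenCV 4.12 (cv2) and the standard library are available. Lean on these libraries where they do the work, as an engineer would, in place of code of your own. Each camera call takes 0.05 s, during which the arm holds its last target. There are 200 camera calls.

## Working session

There is one attempt and no reset: what is moved stays moved. The work goes in short steps, Python scripts to look and compute and a tool call to move; the robot and the scene stay as the last step left them, time stands still between calls to the robot, and variables do not carry over. Pictures are saved under pics/ and viewed, at most 10 in all, crops included, and the job is handed in when it is done.

Besides the shell and the picture viewer there is one more tool, called after "Emit:" by a JSON object that holds its "name" and its "arguments", one argument or row to a line. drive_tool: Moves the arm, as the interface text tells. Its arguments: {"type":"object","properties":{"motion":{"type":"array","items":{"type":"number"}}},"required":["motion"]}

```bash
mkdir -p pics; cat > h.py <<'E'
import numpy as np,cv2
from cell import bot
from scipy.spatial.transform import Rotation as R
def img(n):
    P=bot.camera_params(n); im,d=bot.get_image(n); return im,d,P
def pts(d,P):
    f=d.shape[0]/2/np.tan(np.radians(P["fovy"])/2)
    v,u=np.mgrid[:d.shape[0],:d.shape[1]]
    p=np.stack([(u-P["cx"])/f*d,(v-P["cy"])/f*d,d],-1)
    E=np.array(P["extrinsics"]); return p@E[:3,:3].T+E[:3,3]
def w(P,x):
    E=np.array(P["extrinsics"]); return E[:3,:3]@np.array(x)+E[:3,3]
E
python3 - <<'E'
from h import *
o=bot.get_obs(); print({k:np.round(v,3) for k,v in o.items()})
ims=[]
for n in("scene","side"):
    im,d,P=img(n); ims.append(im); np.savez(n,im=im,d=d,X=pts(d,P))
    for k in("block_center","bed","button_right","button_left","button_end","ink_jar","eraser","baren"):
        print(n,k,[(np.round(w(P,r["xyz"]),3),round(r["p"],2)) for r in bot.recognise(k,n)[:3]])
cv2.imwrite("pics/a.png",cv2.resize(np.vstack(ims)[:,:,::-1],None,fx=.78,fy=.78))
E
```

```text
{'t': np.float64(0.0), 'joint_pos': array([ 1.057,  0.468, -0.012,  1.604,  0.006,  1.071, -0.056]), 'qvel': array([ 0.   ,  0.001, -0.   ,  0.001,  0.001,  0.   , -0.   ]), 'joint_efforts': array([ 0.0000e+00, -5.3239e+01,  2.1000e-02, -2.5130e+01,  1.1000e-02,
        8.0000e-03, -0.0000e+00]), 'tool_pos': array([ 0.295, -0.579,  0.201]), 'tcp_rot': array([ 0.972,  0.233, -0.   , -0.001]), 'contact_force': array([-0.135,  0.477, -0.078]), 'torque': array([ 0.018, -0.023, -0.004]), 'grasp_force': np.float64(0.0), 'opening': np.float64(0.085)}
scene block_center [(array([0.527, 0.149, 0.026]), 0.85)]
scene bed [(array([ 0.483, -0.228,  0.012]), 0.63)]
scene button_right []
scene button_left [(array([0.76 , 0.143, 0.048]), 0.5)]
scene button_end [(array([ 0.486, -0.233,  0.012]), 0.3)]
scene ink_jar [(array([ 0.766, -0.033,  0.042]), 0.62)]
scene eraser [(array([ 0.762, -0.144,  0.013]), 0.73)]
scene baren [(array([0.757, 0.144, 0.046]), 0.97)]
side block_center [(array([ 0.764, -0.144,  0.014]), 0.72), (array([0.542, 0.127, 0.023]), 0.58)]
side bed [(array([ 0.496, -0.255,  0.015]), 0.57), (array([ 0.761, -0.143,  0.014]), 0.57)]
side button_right []
side button_left []
side button_end []
side ink_jar [(array([ 0.779, -0.042,  0.04 ]), 0.82)]
side eraser [(array([ 0.761, -0.142,  0.012]), 0.85)]
side baren [(array([0.771, 0.139, 0.041]), 0.86)]
```

View pics/a.png

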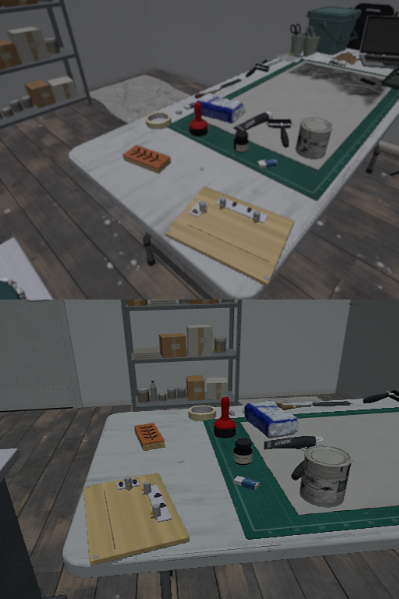

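The pictures show the block in the top view at about (147,157) and the bed at (232,232) with its three dowels. The bystanders stand behind them. Next I fit the shapes from depth.

```bash
python3 - <<'E'
from h import *
def rect(p):
    h=cv2.minAreaRect((p[:,:2]*1000).astype(np.float32)); return np.round(h[0],1),np.round(h[1],1),round(h[2],1)
for n in("scene","side"):
    X=np.load(n+".npz")["X"].reshape(-1,3); im=np.load(n+".npz")["im"].reshape(-1,3).astype(int)
    z=X[:,2]
    b=X[(abs(X[:,0]-.53)<.13)&(abs(X[:,1]-.14)<.13)&(z>.019)&(z<.029)]
    print(n,"block",len(b),rect(b),np.median(b[:,2]))
    R0=(X[:,0]>.3)&(X[:,0]<.72)&(X[:,1]<-.05)&(X[:,1]>-.45)
    q=X[R0&(z>.009)&(z<.0155)]; print("bed",len(q),rect(q),np.median(q[:,2]))
    q=X[R0&(z>.0345)&(z<.044)]
    _,lab=cv2.kmeans(q[:,:2].astype(np.float32).copy(),3,None,(3,50,1e-5),5,cv2.KMEANS_PP_CENTERS)[:2]
    for i in range(3):
        k=q[lab[:,0]==i]; print("dowel",len(k),np.round(k.mean(0),4),np.round((k.min(0)+k.max(0))/2,4),np.round(np.ptp(k,axis=0),3))
E
```

```text
scene block 961 (array([535.6, 157. ]), array([ 66.6, 140.9]), 12.8) 0.023507334373212507
bed 10200 (array([ 502.2, -206.5]), array([181.5, 249.7]), 12.8) 0.012405061591207356
dowel 49 [ 0.5559 -0.2409  0.0385] [ 0.5571 -0.241   0.0379] [0.013 0.014 0.006]
dowel 48 [ 0.4927 -0.1258  0.0385] [ 0.4932 -0.1257  0.0384] [0.015 0.014 0.007]
dowel 46 [ 0.5356 -0.1538  0.0383] [ 0.5368 -0.1533  0.0379] [0.014 0.014 0.006]
side block 699 (array([537. , 156.2]), array([ 64.3, 144.1]), 12.6) 0.022561955423870295
bed 9764 (array([ 503.4, -206.7]), array([179.8, 255.2]), 12.8) 0.011874509332813948
dowel 47 [ 0.5396 -0.1556  0.038 ] [ 0.5398 -0.1552  0.0376] [0.014 0.015 0.006]
dowel 65 [ 0.559  -0.2432  0.0377] [ 0.559  -0.2418  0.0374] [0.014 0.015 0.006]
dowel 45 [ 0.4955 -0.1276  0.0378] [ 0.4955 -0.1259  0.0375] [0.014 0.016 0.006]
```

```bash
cat > plan.py <<'E'
import sys
from h import *
# usage: plan.py x y z alpha jaw rows   (alpha = world heading of tool x, tool pointing down)
def go(x,y,z,al,jaw,n):
    o=bot.get_obs(); M=R.from_quat(o["tcp_rot"]).as_matrix(); a=np.arctan2(M[1,0],M[0,0]); p=np.array(o["tool_pos"])
    print("at",np.round(p,4),"alpha",round(a,4),"tilt",np.round(M[:2,2],4)); tgt=np.array([x,y,z])
    rows=[]
    for i in range(n):
        k=n-i
        X=np.array([np.cos(a),np.sin(a),0]);Y=np.array([np.sin(a),-np.cos(a),0]);Z=np.array([0,0,-1.])
        s=(tgt-p)/k; q=np.round([s@X*100,s@Y*100,s@Z*100],2)
        t=round(-(al-a)/k,3); rows.append([*q,t,jaw])
        p=p+(X*q[0]+Y*q[1]+Z*q[2])/100; a-=t
    for c in range(0,n,8): print([float(v) for r in rows[c:c+8] for v in r])
if __name__=="__main__":
    v=list(map(float,sys.argv[1:])); go(*v[:4],int(v[4]),int(v[5]))
E
python3 plan.py .5363 .1566 .16 1.793 0 16
```

```text
at [ 0.2948 -0.5793  0.2021] alpha 0.4707 tilt [ 0.     -0.0001]
[3.43, -3.41, 0.26, -0.083, 0.0, 3.7, -3.12, 0.26, -0.083, 0.0, 3.95, -2.8, 0.26, -0.083, 0.0, 4.17, -2.46, 0.26, -0.083, 0.0, 4.36, -2.11, 0.26, -0.083, 0.0, 4.52, -1.74, 0.26, -0.082, 0.0, 4.64, -1.37, 0.27, -0.083, 0.0, 4.74, -0.98, 0.26, -0.082, 0.0]
[4.81, -0.58, 0.27, -0.083, 0.0, 4.84, -0.18, 0.26, -0.082, 0.0, 4.84, 0.21, 0.27, -0.083, 0.0, 4.8, 0.61, 0.26, -0.082, 0.0, 4.73, 1.0, 0.27, -0.083, 0.0, 4.64, 1.39, 0.26, -0.082, 0.0, 4.5, 1.77, 0.27, -0.083, 0.0, 4.35, 2.14, 0.26, -0.082, 0.0]
```

Emit:
{"name": "drive_tool", "arguments": {
  "motion": [3.4,-3.4,0.3,-0.083,0,3.7,-3.1,0.3,-0.083,0,3.9,-2.8,0.3,-0.083,0,4.2,-2.5,0.3,-0.083,0,4.4,-2.1,0.2,-0.083,0,4.5,-1.7,0.2,-0.082,0,4.6,-1.4,0.2,-0.083,0,4.7,-1.0,0.2,-0.082,0]
}}

```text
t: 1.7
tool_pos: [0.4151, -0.2104, 0.1824]
tcp_rot: [0.843, 0.538, 0.0, 0.001]
contact_force: [0.6, 0.2, -0.4]
opening: 0.0853
grasp_force: 0.0
```

Emit:
{"name": "drive_tool", "arguments": {
  "motion": [4.8,-0.6,0.3,-0.083,0,4.8,-0.2,0.3,-0.082,0,4.8,0.2,0.3,-0.083,0,4.8,0.6,0.3,-0.082,0,4.7,1.0,0.3,-0.083,0,4.6,1.4,0.3,-0.082,0,4.5,1.8,0.3,-0.083,0,4.3,2.1,0.3,-0.082,0]
}}

```text
t: 2.5
tool_pos: [0.5353, 0.1557, 0.1582]
tcp_rot: [0.623, 0.782, 0.0, 0.0]
contact_force: [0.5, -0.7, 0.4]
opening: 0.085
grasp_force: 0.0
```

```bash
python3 - <<'E'
from h import *
o=bot.get_obs(); print(np.round(o["tool_pos"],4),np.round(o["joint_pos"],2),np.abs(o["qvel"]).max())
im,d,P=img("wrist"); X=pts(d,P); cv2.imwrite("pics/w1.png",im[:,:,::-1])
q=X.reshape(-1,3); b=q[(abs(q[:,0]-.53)<.13)&(abs(q[:,1]-.15)<.13)&(q[:,2]>.018)&(q[:,2]<.03)]
print(len(b),cv2.minAreaRect((b[:,:2]*1000).astype(np.float32)),np.median(b[:,2]))
E
python3 plan.py .5363 .1566 .06 1.793 0 8
```

```text
[0.5353 0.1557 0.1582] [ 0.12  0.44 -0.58  1.84  0.29  0.95 -0.37] 0.727331555672737
9881 ((536.8847045898438, 159.63308715820312), (64.11876678466797, 139.6768341064453), 12.909955978393555) 0.02307826654844114
at [0.5361 0.1656 0.1584] alpha 1.8075 tilt [0.0028 0.008 ]
[-0.11, -0.02, 1.23, 0.002, 0.0, -0.11, -0.02, 1.23, 0.002, 0.0, -0.11, -0.02, 1.23, 0.002, 0.0, -0.11, -0.03, 1.23, 0.002, 0.0, -0.11, -0.02, 1.23, 0.002, 0.0, -0.11, -0.02, 1.23, 0.002, 0.0, -0.11, -0.03, 1.23, 0.001, 0.0, -0.11, -0.02, 1.23, 0.002, 0.0]
```

View pics/w1.png

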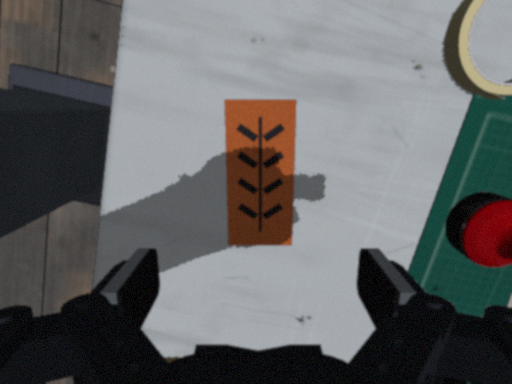

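The wrist view shows the block at columns 224–296, rows 98–245. It is square to the fingers. The arm was still settling, so I descend first and then correct.

Emit:
{"name": "drive_tool", "arguments": {
  "motion": [0,0,1.5,0,0,0,0,1.5,0,0,0,0,1.5,0,0,0,0,1.5,0,0,0,0,1,0,0,0,0,0,0,0,0,0,0,0,0,0,0,0,0,0]
}}

```text
t: 3.35
tool_pos: [0.5352, 0.1542, 0.0887]
tcp_rot: [0.625, 0.781, 0.001, 0.0]
contact_force: [-0.7, -0.1, 0.5]
opening: 0.0852
grasp_force: 0.0
```

```bash
python3 - <<'E'
from h import *
o=bot.get_obs(); print(np.round(o["joint_pos"],2),np.abs(o["qvel"]).max())
im,d,P=img("wrist"); X=pts(d,P)
q=X.reshape(-1,3); b=q[(abs(q[:,0]-.53)<.13)&(abs(q[:,1]-.15)<.13)&(q[:,2]>.018)&(q[:,2]<.03)]
print(len(b),cv2.minAreaRect((b[:,:2]*1000).astype(np.float32)),np.median(b[:,2]))
E
python3 plan.py .5366 .157 .002 1.793 0 8
```

```text
[ 0.08  0.53 -0.54  1.9   0.36  0.81 -0.43] 0.005315549158400805
15896 ((536.962158203125, 159.3991241455078), (64.22193908691406, 140.13417053222656), 12.797231674194336) 0.023099066495421622
at [0.5352 0.1541 0.0888] alpha 1.7926 tilt [0.0014 0.0003]
[0.03, 0.02, 1.08, -0.0, 0.0, 0.03, 0.03, 1.09, -0.0, 0.0, 0.03, 0.02, 1.08, -0.0, 0.0, 0.03, 0.03, 1.09, -0.0, 0.0, 0.03, 0.02, 1.08, -0.0, 0.0, 0.03, 0.03, 1.09, -0.0, 0.0, 0.03, 0.02, 1.08, -0.0, 0.0, 0.04, 0.03, 1.09, -0.0, 0.0]
```

Emit:
{"name": "drive_tool", "arguments": {
  "motion": [0.1,0.1,1.5,0,0,0.1,0,1.5,0,0,0.1,0,1.5,0,0,0.1,0,1.5,0,0,0,0,1.3,0,0,0,0,0.8,0,0,0,0,0.4,0,0,0,0,0,0,0]
}}

```text
t: 4.2
tool_pos: [0.5345, 0.1581, 0.0025]
tcp_rot: [0.624, 0.781, -0.0, -0.0]
contact_force: [-0.9, 0.0, 0.8]
opening: 0.0856
grasp_force: 0.0
```

Emit:
{"name": "drive_tool", "arguments": {
  "motion": [0,0,0,0,255,0,0,0,0,255,0,0,0,0,255,0,0,0,0,255,0,0,0,0,255,0,0,0,0,255,0,0,0,0,255,0,0,0,0,255]
}}

```text
t: 5.0
tool_pos: [0.5347, 0.1581, 0.003]
tcp_rot: [0.624, 0.781, -0.0, -0.0]
contact_force: [0.1, 0.2, -0.3]
opening: 0.0002
grasp_force: 0.0
```

```bash
python3 - <<'E'
from h import *
ims=[]
for n in("scene","side","wrist"):
    im,d,P=img(n); X=pts(d,P); q=X.reshape(-1,3); b=q[(abs(q[:,0]-.53)<.13)&(abs(q[:,1]-.15)<.13)&(q[:,2]>.018)&(q[:,2]<.03)]
    print(n,len(b),cv2.minAreaRect((b[:,:2]*1000).astype(np.float32)))
    if n=="scene": im=im[130:290,90:310]
    if n=="side": im=im[130:290,90:310]
    ims.append(cv2.resize(im,(400,300)))
cv2.imwrite("pics/c.png",np.vstack([ims[0],ims[2]])[:,:,::-1]); 
E
```

```text
scene 875 ((535.385009765625, 157.02597045898438), (65.94066619873047, 141.79153442382812), 12.789529800415039)
side 625 ((537.3626708984375, 154.88095092773438), (64.45602416992188, 144.17283630371094), 12.912031173706055)
wrist 22343 ((535.9859008789062, 163.90309143066406), (64.38251495361328, 130.69015502929688), 12.893295288085938)
```

View pics/c.png

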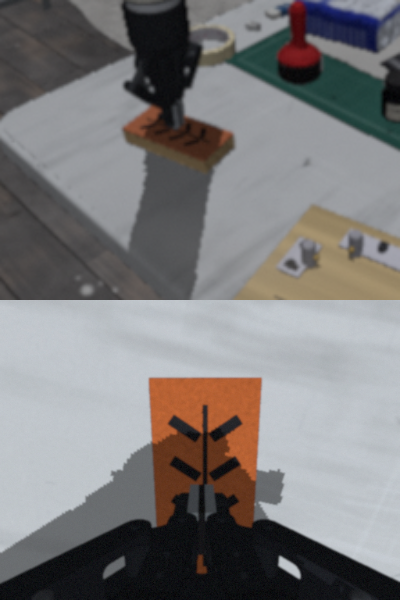

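```bash
python3 - <<'E'
from h import *
o=bot.get_obs(); print(np.round(o["tool_pos"],4),o["opening"],np.round(o["joint_pos"],3))
for n in("scene","side","wrist"):
    im,d,P=img(n); X=pts(d,P); q=X.reshape(-1,3); c=im.reshape(-1,3).astype(int)
    f=q[(np.hypot(q[:,0]-.535,q[:,1]-.158)<.03)&(q[:,2]>.028)&(q[:,2]<.12)]
    print(n,len(f),np.histogram(f[:,2],bins=np.arange(.028,.12,.008))[0],f[:,2].min() if len(f) else 0,np.round(f[np.argsort(f[:,2])[:5]],3).tolist())
    t=q[(np.hypot(q[:,0]-.45,q[:,1]-.05)<.02)]; print("table",len(t),np.median(t[:,2]) if len(t) else 0)
    h=(np.hypot(q[:,0]-.535,q[:,1]-.158)<.025); print("all", np.histogram(q[h][:,2],bins=np.arange(-.01,.05,.004))[0])
E
```

```text
[0.5347 0.1581 0.003 ] -8.947115504235394e-05 [ 0.01   0.655 -0.46   1.927  0.455  0.663 -0.51 ]
scene 439 [ 4 27 30 37 32 24 43 70 40 53 49] 0.03309858605172222 [[0.528, 0.155, 0.033], [0.529, 0.151, 0.035], [0.525, 0.161, 0.035], [0.53, 0.149, 0.035], [0.531, 0.146, 0.036]]
table 719 0.44973180696189596
all [  0   0   0   0   0   0   0   6 151   0   1   6  11  19]
side 578 [ 6 32 36 44 40 43 77 93 48 50 67] 0.03255315993997021 [[0.529, 0.154, 0.033], [0.532, 0.146, 0.033], [0.539, 0.15, 0.034], [0.541, 0.147, 0.035], [0.543, 0.146, 0.035]]
table 128 -0.00032941778991041337
all [ 0  0  0  0  0  0  0 33 98  0  3 10 16 18]
wrist 19716 [   2  318  521  616  453 1056 2409 4102 1110 2469 4294] 0.035108768700221976 [[0.533, 0.169, 0.035], [0.539, 0.171, 0.036], [0.527, 0.168, 0.036], [0.535, 0.17, 0.036], [0.537, 0.17, 0.036]]
table 0 0
all [   0    0    0    0    0    0    0  119 4026    0    0   44  157  239]
```

The fingers closed above the block. All three cameras put the shut fingertips at z≈0.033 while the state reports 0.003, so the tips really stand about 30 mm higher than reported. I'll allow for that: open, descend in steps while watching the force, and grip again.

Emit:
{"name": "drive_tool", "arguments": {
  "motion": [0,0,0,0,0,0,0,0,0,0,0,0,0,0,0,0,0,0,0,0,0,0,0,0,0,0,0,0,0,0,0,0.1,0,0,0,0,0.1,0,0,0]
}}

```text
t: 6.1
tool_pos: [0.5368, 0.1586, 0.0031]
tcp_rot: [0.624, 0.781, 0.0, 0.0]
contact_force: [-0.1, 0.3, 0.4]
opening: 0.0855
grasp_force: 0.0
```

Emit:
{"name": "drive_tool", "arguments": {
  "motion": [0,0,0.5,0,0,0,0,0.5,0,0,0,0,0.5,0,0,0,0,0.5,0,0,0,0,0.4,0,0,0,0,0.3,0,0,0,0,0,0,0,0,0,0,0,0]
}}

```text
t: 6.9
tool_pos: [0.5367, 0.1586, -0.0239]
tcp_rot: [0.624, 0.781, 0.0, 0.0]
contact_force: [-0.1, 0.0, -0.4]
opening: 0.0852
grasp_force: 0.0
```

```bash
python3 - <<'E'
from h import *
for n in("scene","side"):
    im,d,P=img(n); X=pts(d,P); q=X.reshape(-1,3); M=(np.hypot(q[:,0]-.536,q[:,1]-.158)<.06)&(abs((q[:,0]-.536)*.975+(q[:,1]-.158)*.222)>.036)&(q[:,2]>.003)&(q[:,2]<.1)
    f=q[M]; print(n,len(f),np.round(f[np.argsort(f[:,2])[:6]],3).tolist(),np.histogram(f[:,2],bins=np.arange(.003,.06,.005))[0])
o=bot.get_obs();print(o["tool_pos"],o["contact_force"])
E
```

```text
scene 398 [[0.489, 0.145, 0.019], [0.578, 0.167, 0.019], [0.579, 0.164, 0.02], [0.581, 0.162, 0.02], [0.49, 0.141, 0.021], [0.491, 0.139, 0.021]] [ 0  0  0 12 21 30 32 34 33 35 30]
side 405 [[0.492, 0.137, 0.02], [0.578, 0.169, 0.02], [0.582, 0.156, 0.02], [0.58, 0.162, 0.02], [0.489, 0.146, 0.021], [0.587, 0.16, 0.021]] [ 0  0  0 12 23 23 29 31 27 30 28]
[ 0.53684454  0.15861637 -0.02373632] [-0.22155089  0.40506703  0.25598789]
```

Emit:
{"name": "drive_tool", "arguments": {
  "motion": [0,0,0.4,0,0,0,0,0.4,0,0,0,0,0.1,0,0,0,0,0,0,255,0,0,0,0,255,0,0,0,0,255,0,0,0,0,255,0,0,0,0,255]
}}

```text
t: 7.8
tool_pos: [0.5369, 0.1587, -0.0327]
tcp_rot: [0.624, 0.781, 0.0, 0.0]
contact_force: [0.2, 0.6, 3.6]
opening: 0.0625
grasp_force: 67.9
```

Emit:
{"name": "drive_tool", "arguments": {
  "motion": [0,0,0,0,255,0,0,-0.4,0,255,0,0,-0.8,0,255,0,0,-1.2,0,255,0,0,-1.6,0,255,0,0,-2,0,255,0,0,-2,0,255,0,0,-1,0,255]
}}

```text
t: 8.6
tool_pos: [0.5378, 0.159, 0.0599]
tcp_rot: [0.624, 0.781, 0.001, 0.001]
contact_force: [0.6, 0.8, -5.8]
opening: 0.063
grasp_force: 67.3
```

```bash
python3 plan.py .4855 -.2332 .03 1.794 255 16
```

```text
at [0.5378 0.159  0.0599] alpha 1.7928 tilt [0.0034 0.0009]
[-2.32, -0.86, 0.19, -0.0, 255.0, -2.32, -0.86, 0.19, -0.0, 255.0, -2.32, -0.86, 0.19, -0.0, 255.0, -2.32, -0.86, 0.19, -0.0, 255.0, -2.32, -0.86, 0.19, -0.0, 255.0, -2.32, -0.86, 0.19, -0.0, 255.0, -2.32, -0.86, 0.18, -0.0, 255.0, -2.32, -0.86, 0.19, -0.0, 255.0]
[-2.32, -0.86, 0.18, -0.0, 255.0, -2.32, -0.86, 0.19, -0.0, 255.0, -2.32, -0.86, 0.18, -0.0, 255.0, -2.32, -0.86, 0.19, -0.0, 255.0, -2.32, -0.86, 0.18, -0.0, 255.0, -2.32, -0.85, 0.19, -0.0, 255.0, -2.31, -0.86, 0.18, -0.001, 255.0, -2.32, -0.85, 0.19, -0.0, 255.0]
```

Emit:
{"name": "drive_tool", "arguments": {
  "motion": [1e-09,0,0,0,255,-2,-0.7,0,0,255,-3,-1.1,0,0,255,-3,-1.1,0,0,255,-3,-1.1,0,0,255,-3,-1.1,0,0,255,-3,-1.1,0,0,255,-3,-1.1,0,0,255]
}}

```text
t: 9.4
tool_pos: [0.5085, -0.0539, 0.0564]
tcp_rot: [0.624, 0.781, -0.0, -0.001]
contact_force: [0.7, -0.4, -5.4]
opening: 0.0631
grasp_force: 67.3
```

Emit:
{"name": "drive_tool", "arguments": {
  "motion": [-3,-1.1,0,0,255,-3,-1.1,0,0,255,-3,-1.1,0.5,0,255,-3,-1.1,0.5,0,255,-2.5,-1.1,0.5,0,255,-2,-1,0.5,0,255,-0.6,-1,0.5,0,255,0,0,0.5,0,255]
}}

```text
t: 10.2
tool_pos: [0.4716, -0.2369, 0.0259]
tcp_rot: [0.626, 0.78, -0.001, -0.001]
contact_force: [-0.3, 1.0, -4.9]
opening: 0.0627
grasp_force: 67.3
```

Emit:
{"name": "drive_tool", "arguments": {
  "motion": [0,0,0,0,255,0,0,0,0,255,0,0,0,0,255,0,0,0,0,255,0,0,0,0,255,0,0,0,0,255,0,0,0,0,255,0,0,0,0,255]
}}

```text
t: 11.0
tool_pos: [0.4739, -0.236, 0.0271]
tcp_rot: [0.624, 0.781, -0.0, 0.0]
contact_force: [0.2, -0.1, -4.9]
opening: 0.0627
grasp_force: 67.2
```

```bash
python3 plan.py .4855 -.2332 -.0207 1.794 255 8
python3 - <<'E'
from h import *
for n in("scene","side"):
    im,d,P=img(n); q=pts(d,P).reshape(-1,3); b=q[(abs(q[:,0]-.485)<.12)&(abs(q[:,1]+.233)<.12)&(q[:,2]>.055)&(q[:,2]<.1)]
    print(n,np.histogram(b[:,2],bins=np.arange(.055,.1,.003))[0])
E
```

```text
at [ 0.4739 -0.236   0.0271] alpha 1.7927 tilt [ 0.     -0.0001]
[0.0, 0.15, 0.6, -0.0, 255.0, 0.0, 0.15, 0.6, -0.0, 255.0, 0.0, 0.15, 0.6, -0.0, 255.0, 0.0, 0.15, 0.6, -0.0, 255.0, 0.0, 0.15, 0.59, -0.0, 255.0, 0.01, 0.15, 0.6, -0.0, 255.0, 0.0, 0.14, 0.59, -0.001, 255.0, 0.01, 0.15, 0.6, -0.0, 255.0]
scene [   0    8   81   99   87  107   95  110  200 1798   41   22   16   18
   14]
side [   0   19   84   93   92  132  107  122  445 1885   35   35   38   34
   45]
```

Emit:
{"name": "drive_tool", "arguments": {
  "motion": [0,0.2,0.6,0,255,0,0.2,0.9,0,255,0,0.2,0.9,0,255,0,0.2,0.9,0,255,0,0,0.6,0,255,0,0,0.4,0,255,0,0,0.2,0,255,0,0,0,0,255]
}}

```text
t: 11.9
tool_pos: [0.4816, -0.2341, -0.0181]
tcp_rot: [0.624, 0.781, -0.0, -0.0]
contact_force: [0.9, 1.5, -4.2]
opening: 0.0625
grasp_force: 67.2
```

Emit:
{"name": "drive_tool", "arguments": {
  "motion": [0,0,0.1,0,255,0,0,0.1,0,255,0,0,0,0,255,0,0,0,0,255,0,0,0,0,255,0,0,0,0,255,0,0,0,0,255,0,0,0,0,255]
}}

```text
t: 12.7
tool_pos: [0.4817, -0.2342, -0.0199]
tcp_rot: [0.624, 0.781, -0.0, 0.0]
contact_force: [-0.0, -0.1, -5.6]
opening: 0.0631
grasp_force: 67.2
```

Not yet on the bed, so I lower in 0.5 mm steps.

Emit:
{"name": "drive_tool", "arguments": {
  "motion": [0,0,0.05,0,255,0,0,0.05,0,255,0,0,0,0,255,0,0,0,0,255,0,0,0,0,255,0,0,0,0,255,0,0,0,0,255,0,0,0,0,255]
}}

```text
t: 13.5
tool_pos: [0.4818, -0.2342, -0.0207]
tcp_rot: [0.624, 0.781, -0.0, 0.0]
contact_force: [-2.5, 0.7, 3.2]
opening: 0.0633
grasp_force: 68.1
```

Emit:
{"name": "drive_tool", "arguments": {
  "motion": [0,0,0,0,30,0,0,0,0,30,0,0,0,0,30,0,0,0,0,30,0,0,0,0,30,0,0,0,0,30,0,0,0,0,30,0,0,0,0,30]
}}

```text
t: 14.3
tool_pos: [0.4818, -0.2342, -0.0209]
tcp_rot: [0.624, 0.781, -0.0, -0.0]
contact_force: [-0.7, 0.2, 0.0]
opening: 0.0757
grasp_force: 0.0
```

Emit:
{"name": "drive_tool", "arguments": {
  "motion": [0,0,-0.5,0,30,0,0,-1,0,30,0,0,-1.5,0,30,0,0,-2,0,30,0,0,-2,0,30,0,0,-1,0,30,0,0,0,0,30,0,0,0,0,30]
}}

```text
t: 15.1
tool_pos: [0.4815, -0.2344, 0.0592]
tcp_rot: [0.625, 0.781, -0.0, 0.0]
contact_force: [-0.1, -1.3, 0.0]
opening: 0.0751
grasp_force: 0.0
```

```bash
cat > see.py <<'E'
from h import *
C=np.array([.503,-.2066]);a=.2234;B=np.array([[np.cos(a),np.sin(a)],[-np.sin(a),np.cos(a)]])
def tobed(xy): return (np.asarray(xy)-C)@B.T
def see(cams=("scene","side","wrist"),save=None):
    o=bot.get_obs(); print("tcp bed",np.round(tobed(o["tool_pos"][:2])*1000,1),"z",round(o["tool_pos"][2],4),"F",np.round(o["contact_force"],1))
    for n in cams:
        im,d,P=img(n); X=pts(d,P); q=X.reshape(-1,3); c=im.reshape(-1,3).astype(int)
        s=np.c_[tobed(q[:,:2]),q[:,2]]*1000
        m=(abs(s[:,0])<90)&(abs(s[:,1])<125)&(s[:,2]>31)&(s[:,2]<37.5)&(c[:,0]>c[:,2]*1.6)&(c[:,0]>50)
        b=s[m]
        if len(b)>50:
            r=cv2.minAreaRect(b[:,:2].astype(np.float32)); print(n,len(b),"block",np.round(r[0],1),np.round(r[1],1),round(r[2],2),"z",round(np.median(b[:,2]),1),"x",np.round(np.percentile(b[:,0],[1,99]),1),"y",np.round(np.percentile(b[:,1],[1,99]),1))
        k=s[(s[:,2]>36.5)&(s[:,2]<44)&(abs(s[:,0])<70)&(abs(s[:,1])<100)&(np.ptp(c,axis=1)<35)]
        for t in((45,-45),(45,45),(10,80)):
            g=k[np.hypot(*(k[:,:2]-t).T)<16]
            if len(g)>10: print("  dowel",t,len(g),np.round((g.min(0)+g.max(0))[:2]/2,1),np.round(np.ptp(g,axis=0)[:2],1))
        if save: cv2.imwrite(f"pics/{save}_{n}.png",im[:,:,::-1])
E
python3 -c "
from see import *
see(save='d')"
```

```text
tcp bed [-27.1 -22.3] z 0.0592 F [-0.1 -1.3  0. ]
scene 2087 block [-28.3 -22.8] [ 66.  140.3] 0.2 z 35.3 x [-60.3   3.1] y [-92.1  45.8]
  dowel (45, -45) 43 [ 45.7 -45.1] [13.8 13.1]
  dowel (10, 80) 39 [ 8.8 81.8] [12.5 13.8]
side 2013 block [-27.  -23.9] [143.   63.8] 89.99 z 34.8 x [-58.4   4.5] y [-94.3  44.4]
  dowel (45, -45) 50 [ 47.  -46.7] [14.  13.7]
  dowel (45, 45) 39 [47.3 43.2] [14.2 14.9]
  dowel (10, 80) 35 [10.4 80.9] [14.2 15.9]
wrist 19616 block [-26.4 -21.3] [139.6  64.3] 89.99 z 35.1 x [-57.7   4.9] y [-89.2  47.9]
  dowel (45, -45) 283 [ 47.6 -41.2] [13.9 12.2]
  dowel (45, 45) 593 [47.1 46.9] [15.4 15.7]
  dowel (10, 80) 687 [10.7 83.2] [15.7 14.8]
```

View pics/d_wrist.png

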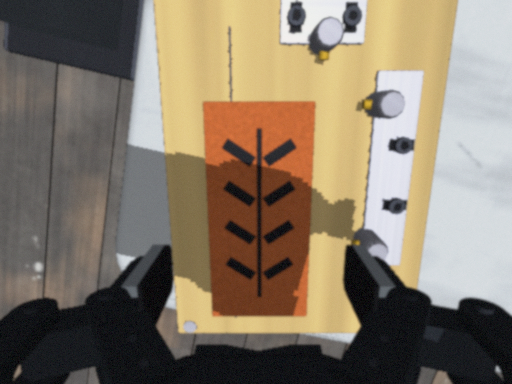

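The block lies face up and square on the bed, at bed (-27,-22) mm. The fence dowels are at x≈47 mm and the end stop at y≈82 mm. Now I turn the tool 90° so that both fingers push the long side.

```bash
python3 plan.py .425 -.2469 .055 .2234 130 16
```

```text
at [ 0.4811 -0.2339  0.0582] alpha 1.7928 tilt [-0.0015  0.0007]
[-0.0, -0.36, 0.02, 0.098, 130.0, -0.04, -0.36, 0.02, 0.098, 130.0, -0.07, -0.35, 0.02, 0.098, 130.0, -0.11, -0.34, 0.02, 0.098, 130.0, -0.14, -0.33, 0.02, 0.098, 130.0, -0.17, -0.32, 0.02, 0.098, 130.0, -0.2, -0.3, 0.02, 0.098, 130.0, -0.23, -0.28, 0.02, 0.098, 130.0]
[-0.26, -0.25, 0.02, 0.098, 130.0, -0.28, -0.23, 0.02, 0.098, 130.0, -0.3, -0.2, 0.02, 0.098, 130.0, -0.32, -0.17, 0.02, 0.098, 130.0, -0.33, -0.14, 0.02, 0.098, 130.0, -0.34, -0.1, 0.02, 0.098, 130.0, -0.35, -0.07, 0.02, 0.099, 130.0, -0.36, -0.03, 0.02, 0.098, 130.0]
```

Emit:
{"name": "drive_tool", "arguments": {
  "motion": [0,-0.4,0,0.1,130,0,-0.4,0,0.1,130,-0.1,-0.4,0,0.1,130,-0.1,-0.3,0,0.1,130,-0.1,-0.3,0,0.1,130,-0.2,-0.3,0,0.1,130,-0.2,-0.3,0,0.1,130,-0.2,-0.3,0,0.1,130]
}}

```text
t: 16.05
tool_pos: [0.4526, -0.2398, 0.0583]
tcp_rot: [0.88, 0.474, -0.0, -0.001]
contact_force: [-0.5, 0.2, -0.1]
opening: 0.0417
grasp_force: 0.0
```

Emit:
{"name": "drive_tool", "arguments": {
  "motion": [-0.3,-0.3,0,0.1,130,-0.3,-0.2,0,0.1,130,-0.3,-0.2,0,0.1,130,-0.3,-0.2,0,0.1,130,-0.4,-0.1,0,0.1,130,-0.4,-0.1,0,0.07,130,-0.4,0,0,0,130,0,0,0,0,130]
}}

```text
t: 16.85
tool_pos: [0.4262, -0.2472, 0.0586]
tcp_rot: [0.978, 0.21, -0.001, -0.0]
contact_force: [-0.3, 0.3, -0.4]
opening: 0.0422
grasp_force: 0.0
```

Emit:
{"name": "drive_tool", "arguments": {
  "motion": [0,0,0,0,130,0,0,0,0,130,0,0,0,0,130,0,0,0,0,130,0,0,0,0,130,0,0,0,0,130,0,0,0,0,130,0,0,0,0,130]
}}

```text
t: 17.65
tool_pos: [0.427, -0.2472, 0.0591]
tcp_rot: [0.978, 0.21, 0.0, 0.0]
contact_force: [0.6, -0.5, -0.6]
opening: 0.0418
grasp_force: 0.0
```

```bash
python3 plan.py .425 -.2469 -.016 .2234 130 8;  python3 -c "
from see import *
see()
o=bot.get_obs();print(o['joint_pos'])
for n in ('scene','side'):
    im,d,P=img(n);q=pts(d,P).reshape(-1,3);s=np.c_[tobed(q[:,:2]),q[:,2]]*1000
    t=tobed(o['tool_pos'][:2])*1000
    m=s[(abs(s[:,0]-t[0])<40)&(abs(s[:,1]-t[1])<60)&(s[:,2]>45)&(s[:,2]<115)]
    lo=m[m[:,2]<m[:,2].min()+8];print(n,m[:,2].min(),lo[:,:2].min(0)-t,lo[:,:2].max(0)-t)
"
```

```text
at [ 0.427  -0.2472  0.0591] alpha 0.4228 tilt [ 0.     -0.0001]
[-0.02, -0.01, 0.94, 0.025, 130.0, -0.02, -0.01, 0.94, 0.025, 130.0, -0.02, -0.01, 0.94, 0.025, 130.0, -0.02, -0.01, 0.94, 0.025, 130.0, -0.02, -0.01, 0.94, 0.025, 130.0, -0.03, -0.01, 0.94, 0.025, 130.0, -0.02, -0.02, 0.93, 0.025, 130.0, -0.03, -0.01, 0.94, 0.024, 130.0]
tcp bed [-83.1 -22.7] z 0.0591 F [ 0.6 -0.5 -0.6]
scene 1957 block [-27.7 -22.8] [139.8  66.4] 90.0 z 35.4 x [-60.3   3.3] y [-92.2  44.3]
side 2087 block [-26.8 -23.5] [ 64.1 144. ] 0.02 z 34.9 x [-58.4   4.3] y [-94.2  43.8]
  dowel (45, -45) 50 [ 47.  -45.6] [14.2 15. ]
  dowel (45, 45) 37 [46.9 42.7] [13.8 12.5]
  dowel (10, 80) 38 [10.5 80.4] [14.5 14.7]
wrist 24271 block [-26.1 -21.4] [ 64.3 140.6] 0.01 z 35.1 x [-57.3   5.3] y [-89.6  47.3]
  dowel (45, -45) 173 [ 42.6 -43.6] [ 5.5 12.2]
  dowel (10, 80) 719 [11.  83.2] [15.2 15.9]
[ 0.59578531  0.42810853 -0.16634476  2.07799433  0.11487614  0.64384636
 -0.79581277]
scene 90.96263365200502 [-16.44961002 -33.47698091] [ 1.82158975 30.0990685 ]
side 89.97532529880642 [-16.09475148 -35.40750702] [15.20994961 21.54238646]
```

Emit:
{"name": "drive_tool", "arguments": {
  "motion": [0,0,0.5,0.05,130,0,0,1,0.05,130,0,0,1.5,0.05,130,0,0,1.5,0.05,130,0,0,1.2,0,130,0,0,1,0,130,0,0,0.6,0,130,0,0,0,0,130]
}}

```text
t: 18.7
tool_pos: [0.4265, -0.247, -0.0146]
tcp_rot: [0.994, 0.111, -0.001, -0.0]
contact_force: [0.3, -0.6, -0.3]
opening: 0.0419
grasp_force: 0.0
```

Emit:
{"name": "drive_tool", "arguments": {
  "motion": [0.2,0,0,0,130,0.3,0,0,0,130,0.3,0,0,0,130,0.2,0,0,0,130,0,0,0,0,130,0,0,0,0,130,0,0,0,0,130,0,0,0,0,130]
}}

```text
t: 19.5
tool_pos: [0.4366, -0.245, -0.0139]
tcp_rot: [0.994, 0.111, -0.0, 0.0]
contact_force: [0.2, 0.1, 0.1]
opening: 0.0418
grasp_force: 0.0
```

```bash
python3 plan.py .435 -.2446 -.014 .2234 130 8;  python3 -c "
from see import *
see()"
```

```text
at [ 0.4366 -0.245  -0.0139] alpha 0.2226 tilt [-0.0001 -0.0001]
[-0.02, -0.01, 0.0, -0.0, 130.0, -0.02, -0.01, 0.0, -0.0, 130.0, -0.02, -0.01, 0.0, -0.0, 130.0, -0.02, -0.01, 0.0, -0.0, 130.0, -0.02, -0.01, 0.0, -0.0, 130.0, -0.01, -0.01, 0.0, -0.0, 130.0, -0.02, -0.01, 0.0, -0.0, 130.0, -0.01, -0.01, 0.01, -0.001, 130.0]
tcp bed [-73.3 -22.8] z -0.0139 F [0.2 0.1 0.1]
scene 646 block [-28.5 -22.9] [ 66.1 139.7] 0.17 z 35.3 x [-60.5   3.4] y [-92.6  19.9]
  dowel (45, -45) 46 [ 45.  -45.1] [13.4 14. ]
  dowel (10, 80) 35 [ 9.6 81.7] [13.3 13.3]
side 2060 block [-27.  -24.2] [142.9  63.9] 89.86 z 34.8 x [-58.2   4.3] y [-94.1  44.5]
  dowel (45, -45) 52 [ 46.9 -46.7] [14.2 14.2]
  dowel (45, 45) 38 [47.2 43. ] [14.4 12.7]
  dowel (10, 80) 36 [10.4 80. ] [14.3 14.6]
wrist 55780 block [-30.2 -21.3] [141.   72.1] 89.98 z 35.1 x [-57.1   5.3] y [-89.9  47. ]
```

Emit:
{"name": "drive_tool", "arguments": {
  "motion": [0.1,0,0,0,130,0.1,0,0,0,130,0.2,0,0,0,130,0.3,0,0,0,130,0.3,0,0,0,130,0.3,0,0,0,130,0.3,0,0,0,130,0.3,0,0,0,130]
}}

```text
t: 20.45
tool_pos: [0.4533, -0.2412, -0.0141]
tcp_rot: [0.994, 0.111, -0.002, -0.0]
contact_force: [-5.7, -1.9, 4.8]
opening: 0.042
grasp_force: 2.7
```

Emit:
{"name": "drive_tool", "arguments": {
  "motion": [0.2,0,0,0,130,0.2,0,0,0,130,0.2,0,0,0,130,0.1,0,0,0,130,0,0,0,0,130,0,0,0,0,130,0,0,0,0,130,0,0,0,0,130]
}}

```text
t: 21.25
tool_pos: [0.4626, -0.2391, -0.0138]
tcp_rot: [0.994, 0.111, 0.001, 0.0]
contact_force: [-0.8, -0.3, 0.6]
opening: 0.0419
grasp_force: 0.2
```

```bash
python3 -c "
from see import *
see()"
```

```text
tcp bed [-46.6 -22.8] z -0.0138 F [-0.8 -0.3  0.6]
scene 659 block [ -4.9 -23. ] [139.9  65.6] 89.4 z 35.4 x [-37.4  25.1] y [-92.4  33.1]
  dowel (45, -45) 44 [ 45.5 -44.7] [16.7 13.7]
side 1895 block [ -2.6 -23.7] [143.6  63.9] 88.82 z 34.8 x [-34.2  27.6] y [-94.1  44.1]
  dowel (45, -45) 55 [ 46.6 -46.6] [14.7 14.3]
  dowel (45, 45) 37 [46.8 42.9] [12.8 15.2]
  dowel (10, 80) 36 [10.4 80.6] [14.3 15.8]
wrist 54184 block [-12.1 -20.4] [144.6  92.7] 85.45 z 35.1 x [-34.1  28.4] y [-89.7  47.2]
  dowel (45, -45) 1759 [ 47.1 -43. ] [14.5 15.6]
  dowel (45, 45) 1791 [47.  45.9] [14.3 15.5]
```

Emit:
{"name": "drive_tool", "arguments": {
  "motion": [0.1,0,0,0,130,0.1,0,0,0,130,0.1,0,0,0,130,0.1,0,0,0,130,0.1,0,0,0,130,0.1,0,0,0,130,0.1,0,0,0,130,0.05,0,0,0,130]
}}

```text
t: 22.2
tool_pos: [0.468, -0.238, -0.014]
tcp_rot: [0.994, 0.111, -0.001, -0.0]
contact_force: [-5.9, -0.9, 3.5]
opening: 0.0419
grasp_force: 2.5
```

Emit:
{"name": "drive_tool", "arguments": {
  "motion": [0.03,0,0,0,130,0.03,0,0,0,130,0.03,0,0,0,130,0.03,0,0,0,130,0,0,0,0,130,0,0,0,0,130,0,0,0,0,130,0,0,0,0,130]
}}

```text
t: 23.0
tool_pos: [0.4708, -0.2373, -0.014]
tcp_rot: [0.994, 0.111, 0.0, 0.0]
contact_force: [-2.6, -1.8, -1.5]
opening: 0.0419
grasp_force: 1.3
```

```bash
python3 -c "
from see import *
see()"
```

```text
tcp bed [-38.2 -22.8] z -0.014 F [-2.6 -1.8 -1.5]
scene 654 block [  2.3 -22.7] [ 64.2 139.9] 0.63 z 35.3 x [-29.   34.1] y [-92.4  37.3]
  dowel (45, -45) 29 [ 46.9 -46.3] [11.7 11.9]
  dowel (10, 80) 24 [ 7.6 82.9] [12.  10.9]
side 1855 block [  5.  -24.2] [143.6  63.6] 89.39 z 34.8 x [-25.9  35.8] y [-94.1  43.8]
  dowel (45, -45) 51 [ 47.  -47.2] [14.4 13.2]
  dowel (45, 45) 37 [46.9 43.3] [12.4 15.1]
  dowel (10, 80) 35 [10.3 80. ] [13.4 14. ]
wrist 54444 block [ -5.6 -21.2] [140.7  85.5] 89.97 z 35.1 x [-25.6  36.7] y [-89.7  47.2]
  dowel (45, -45) 1706 [ 47.5 -43. ] [15.3 15.6]
  dowel (45, 45) 1737 [47.8 45.7] [15.3 15.4]
```

Emit:
{"name": "drive_tool", "arguments": {
  "motion": [0.02,0,0,0,130,0.02,0,0,0,130,0.02,0,0,0,130,0.02,0,0,0,130,0.02,0,0,0,130,0.02,0,0,0,130,0.02,0,0,0,130,0.02,0,0,0,130]
}}

```text
t: 23.95
tool_pos: [0.4721, -0.2369, -0.014]
tcp_rot: [0.994, 0.111, -0.0, -0.0]
contact_force: [-2.3, -1.2, -2.2]
opening: 0.0421
grasp_force: 1.2
```

Emit:
{"name": "drive_tool", "arguments": {
  "motion": [0.02,0,0,0,130,0.02,0,0,0,130,0.02,0,0,0,130,0.02,0,0,0,130,0.02,0,0,0,130,0.02,0,0,0,130,0.02,0,0,0,130,0.02,0,0,0,130]
}}

```text
t: 24.75
tool_pos: [0.473, -0.2367, -0.014]
tcp_rot: [0.994, 0.111, -0.001, -0.0]
contact_force: [-4.4, 1.0, -0.0]
opening: 0.0417
grasp_force: 2.5
```

Emit:
{"name": "drive_tool", "arguments": {
  "motion": [0.02,0,0,0,130,0.02,0,0,0,130,0.02,0,0,0,130,0,0,0,0,130,0,0,0,0,130,0,0,0,0,130,0,0,0,0,130,0,0,0,0,130]
}}

```text
t: 25.55
tool_pos: [0.4731, -0.2367, -0.014]
tcp_rot: [0.994, 0.111, -0.001, -0.0]
contact_force: [-5.8, -0.9, 1.5]
opening: 0.0419
grasp_force: 3.1
```

```bash
python3 -c "
from see import *
see()
o=bot.get_obs();print(o['torque'],R.from_quat(o['tcp_rot']).as_matrix()[:2,0])"
```

```text
tcp bed [-35.8 -22.7] z -0.014 F [-5.8 -0.9  1.5]
scene 656 block [  4.1 -22.6] [ 65.5 140.1] 0.51 z 35.4 x [-26.6  35.8] y [-92.2  41.9]
  dowel (45, -45) 17 [ 48.1 -46.7] [8.7 9.7]
  dowel (10, 80) 30 [ 7.8 82.7] [12.9 10.7]
side 1836 block [  8.  -24.2] [142.4  63.8] 88.98 z 34.9 x [-23.4  38.3] y [-94.1  44.3]
  dowel (45, -45) 50 [ 46.9 -45.7] [14.1 14.8]
  dowel (45, 45) 38 [47.2 43.6] [14.  15.6]
  dowel (10, 80) 35 [10.5 81. ] [13.8 16.6]
wrist 54794 block [ -2.9 -21.1] [ 85.9 141.2] 0.0 z 35.1 x [-23.5  39.2] y [-89.6  47.4]
  dowel (45, -45) 1683 [ 47.7 -43. ] [15.4 15.7]
  dowel (45, 45) 1707 [47.8 46. ] [15.3 15.2]
[-0.12367535  1.27857294  0.05917807] [0.97538867 0.2204832 ]
```

Emit:
{"name": "drive_tool", "arguments": {
  "motion": [0.02,0,0,0,130,0.02,0,0,0,130,0.02,0,0,0,130,0.02,0,0,0,130,0.02,0,0,0,130,0,0,0,0,130,0,0,0,0,130,0,0,0,0,130]
}}

```text
t: 26.5
tool_pos: [0.473, -0.2366, -0.014]
tcp_rot: [0.994, 0.111, -0.002, -0.0]
contact_force: [-8.7, -1.8, 4.0]
opening: 0.042
grasp_force: 4.2
```

```bash
python3 -c "
from see import *
im,d,P=img('wrist');X=pts(d,P);s=np.c_[tobed(X.reshape(-1,3)[:,:2]),X.reshape(-1,3)[:,2]]*1000;c=im.reshape(-1,3).astype(int)
m=s[(s[:,2]>33)&(s[:,2]<37)&(c[:,0]>c[:,2]*1.6)&(c[:,0]>40)]
yy=[];xx=[]
for y in range(-80,45,5):
    k=m[abs(m[:,1]-y)<2.5]
    if len(k)>20: yy.append(y);xx.append(np.percentile(k[:,0],99.5))
print(np.round(xx,1),np.polyfit(yy,xx,1));print(bot.get_obs()['contact_force'])
cv2.imwrite('pics/e.png',im[:,:,::-1])
"
```

```text
[39.5 39.5 39.5 39.5 39.5 39.6 39.5 39.5 39.5 39.6 39.6 39.6 39.5 39.6
 39.6 39.6 39.6 39.6 39.6 39.6 39.6 39.6 39.6 39.6 39.6] [1.16106537e-03 3.95828875e+01]
[-9.36164414 -1.5385886   2.79739904]
```

View pics/e.png

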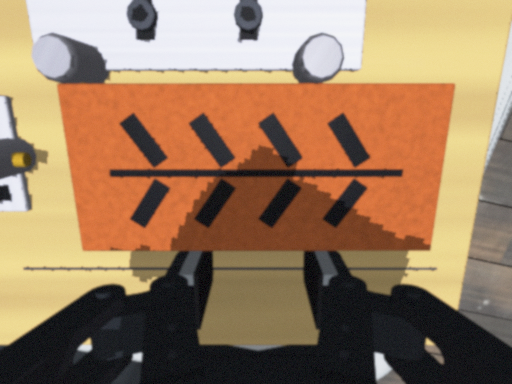

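The wrist view shows the block square on both dowels, at (70,60) and (320,58). Its edge angle is 0.001 rad at 9 N with no further motion, so both fence buttons are home. Next I back off, lift, turn and go to the block's -y end.

Emit:
{"name": "drive_tool", "arguments": {
  "motion": [-0.3,0,0,0,130,-0.5,0,0,0,130,-0.7,0,0,0,130,-0.5,0,-0.5,0,195,0,0,-1.5,0,195,0,0,-2,0,195,0,0,-2,0,195,0,0,-1,0,195]
}}

```text
t: 27.35
tool_pos: [0.4567, -0.2413, 0.0581]
tcp_rot: [0.994, 0.111, 0.001, 0.001]
contact_force: [0.2, -0.2, 0.3]
opening: 0.0198
grasp_force: 0.0
```

```bash
python3 plan.py .5311 -.3213 .055 1.794 195 24; python3 -c "
from see import *
see(('side','scene'))"
```

```text
at [ 0.4567 -0.2413  0.0581] alpha 0.2226 tilt [ 0.0031 -0.0014]
[0.23, 0.39, 0.01, -0.065, 195.0, 0.2, 0.41, 0.01, -0.065, 195.0, 0.18, 0.42, 0.01, -0.066, 195.0, 0.15, 0.43, 0.01, -0.065, 195.0, 0.12, 0.44, 0.01, -0.066, 195.0, 0.09, 0.45, 0.01, -0.065, 195.0, 0.06, 0.45, 0.01, -0.066, 195.0, 0.03, 0.45, 0.01, -0.065, 195.0]
[0.0, 0.46, 0.01, -0.066, 195.0, -0.03, 0.45, 0.01, -0.065, 195.0, -0.06, 0.45, 0.01, -0.066, 195.0, -0.09, 0.45, 0.02, -0.065, 195.0, -0.12, 0.44, 0.01, -0.066, 195.0, -0.14, 0.43, 0.02, -0.065, 195.0, -0.17, 0.42, 0.01, -0.066, 195.0, -0.2, 0.41, 0.02, -0.065, 195.0]
[-0.23, 0.39, 0.01, -0.066, 195.0, -0.25, 0.38, 0.02, -0.065, 195.0, -0.28, 0.36, 0.01, -0.066, 195.0, -0.3, 0.34, 0.02, -0.065, 195.0, -0.32, 0.33, 0.01, -0.066, 195.0, -0.34, 0.3, 0.02, -0.065, 195.0, -0.36, 0.28, 0.01, -0.066, 195.0, -0.38, 0.26, 0.02, -0.065, 195.0]
tcp bed [-52.8 -23.6] z 0.0581 F [ 0.2 -0.2  0.3]
side 2014 block [  7.3 -24.1] [141.8  64.5] 89.91 z 34.8 x [-24.6  38.2] y [-93.9  44.3]
  dowel (45, -45) 52 [ 46.7 -48. ] [14.  15.7]
  dowel (45, 45) 36 [46.9 42.7] [12.5 14.1]
  dowel (10, 80) 32 [ 9.6 80.7] [12.9 14.1]
scene 1550 block [  6.5 -22.5] [140.1  66.9] 89.52 z 35.3 x [-26.3  36.5] y [-92.   45.9]
  dowel (45, -45) 20 [ 43.8 -47.8] [11.5  7.2]
  dowel (10, 80) 44 [ 8.9 81.5] [14.6 13.6]
```

Emit:
{"name": "drive_tool", "arguments": {
  "motion": [0.2,0.4,0,-0.07,195,0.2,0.4,0,-0.07,195,0.2,0.4,0,-0.07,195,0.2,0.4,0,-0.07,195,0.1,0.4,0,-0.07,195,0.1,0.5,0,-0.07,195,0.1,0.5,0,-0.07,195,0,0.5,0,-0.07,195]
}}

```text
t: 28.25
tool_pos: [0.4814, -0.2668, 0.0549]
tcp_rot: [0.924, 0.383, -0.0, -0.001]
contact_force: [-0.7, 0.6, -0.4]
opening: 0.02
grasp_force: 0.0
```

Emit:
{"name": "drive_tool", "arguments": {
  "motion": [0,0.5,0,-0.07,195,0,0.5,0,-0.07,195,-0.1,0.5,0,-0.07,195,-0.1,0.5,0,-0.07,195,-0.1,0.5,0,-0.07,195,-0.2,0.5,0,-0.07,195,-0.2,0.4,0,-0.07,195,-0.2,0.4,0,-0.07,195]
}}

```text
t: 29.05
tool_pos: [0.5094, -0.2948, 0.0548]
tcp_rot: [0.782, 0.623, -0.0, -0.001]
contact_force: [0.2, -0.7, -0.5]
opening: 0.0202
grasp_force: 0.0
```

Emit:
{"name": "drive_tool", "arguments": {
  "motion": [-0.3,0.3,0,-0.07,195,-0.4,0.3,0,-0.07,195,-0.4,0.3,0,-0.07,195,-0.4,0.3,0,-0.07,195,-0.4,0.2,0,-0.07,195,-0.4,0.2,0,-0.07,195,0,0,0,-0.03,195,0,0,0,0,195]
}}

```text
t: 29.85
tool_pos: [0.5242, -0.3185, 0.0551]
tcp_rot: [0.625, 0.781, 0.0, -0.001]
contact_force: [-0.1, -0.1, -0.2]
opening: 0.02
grasp_force: 0.0
```

```bash
python3 plan.py .5311 -.3213 -.014 1.794 195 8; python3 -c "
from see import *
see(())
print(bot.get_obs()['qvel'])"
```

```text
at [ 0.5242 -0.3185  0.0551] alpha 1.7921 tilt [-0.0011  0.0012]
[-0.05, 0.08, 0.86, -0.0, 195.0, -0.05, 0.08, 0.86, -0.0, 195.0, -0.05, 0.08, 0.86, -0.0, 195.0, -0.06, 0.07, 0.87, -0.0, 195.0, -0.05, 0.08, 0.86, -0.0, 195.0, -0.06, 0.07, 0.87, -0.001, 195.0, -0.05, 0.08, 0.86, -0.0, 195.0, -0.06, 0.07, 0.87, -0.001, 195.0]
tcp bed [  -4.1 -113.8] z 0.0551 F [-0.1 -0.1 -0.2]
[-0.00815852 -0.01020816  0.00353519  0.00463748 -0.00450749  0.00098126
 -0.02164996]
```

Emit:
{"name": "drive_tool", "arguments": {
  "motion": [-0.2,0.3,0.5,0,195,-0.2,0.3,1,0,195,0,0,1.4,0,195,0,0,1.4,0,195,0,0,1.2,0,195,0,0,0.9,0,195,0,0,0.5,0,195,0,0,0,0,195]
}}

```text
t: 30.65
tool_pos: [0.531, -0.3212, -0.0138]
tcp_rot: [0.624, 0.781, -0.0, -0.001]
contact_force: [0.3, 0.0, -0.3]
opening: 0.02
grasp_force: 0.0
```

Emit:
{"name": "drive_tool", "arguments": {
  "motion": [0.2,0,0,0,195,0.3,0,0,0,195,0.3,0,0,0,195,0.3,0,0,0,195,0.2,0,0,0,195,0.1,0,0,0,195,0.1,0,0,0,195,0.1,0,0,0,195]
}}

```text
t: 31.45
tool_pos: [0.5281, -0.3065, -0.0128]
tcp_rot: [0.624, 0.781, -0.0, 0.0]
contact_force: [1.1, -2.2, -1.5]
opening: 0.0207
grasp_force: 1.3
```

```bash
python3 -c "
from see import *
see(('side','wrist'))"
```

```text
tcp bed [   2.3 -103. ] z -0.0128 F [ 1.1 -2.2 -1.5]
side 433 block [  7.2 -62. ] [64.6 99.1] 0.06 z 34.8 x [-24.8  38.5] y [-96.4 -16.7]
wrist 36687 block [  7.9 -54.5] [ 65.2 107.4] 0.03 z 35.1 x [-23.8  38.8] y [-89.8  -1.9]
  dowel (45, -45) 1405 [ 47.  -43.2] [15.1 15.3]
```

Emit:
{"name": "drive_tool", "arguments": {
  "motion": [0.1,0,0,0,195,0.1,0,0,0,195,0.15,0,0,0,195,0.15,0,0,0,195,0.15,0,0,0,195,0.15,0,0,0,195,0.15,0,0,0,195,0.15,0,0,0,195]
}}

```text
t: 32.35
tool_pos: [0.5255, -0.2951, -0.0129]
tcp_rot: [0.624, 0.781, -0.0, 0.0]
contact_force: [-1.1, -3.6, -0.4]
opening: 0.0203
grasp_force: 1.9
```

Emit:
{"name": "drive_tool", "arguments": {
  "motion": [0.1,0,0,0,195,0.1,0,0,0,195,0.1,0,0,0,195,0.1,0,0,0,195,0.1,0,0,0,195,0,0,0,0,195,0,0,0,0,195,0,0,0,0,195]
}}

```text
t: 33.15
tool_pos: [0.5244, -0.2901, -0.0129]
tcp_rot: [0.624, 0.781, -0.0, -0.0]
contact_force: [-0.6, -3.2, 1.7]
opening: 0.0201
grasp_force: 1.6
```

```bash
python3 -c "
from see import *
see()"
```

```text
tcp bed [  2.3 -86.2] z -0.0129 F [-0.6 -3.2  1.7]
scene 1835 block [ 6.  -5.8] [139.7  66.8] 89.92 z 35.4 x [-26.4  36.7] y [-69.1  62.8]
  dowel (45, -45) 36 [ 44.9 -44.2] [13.6 13.2]
  dowel (45, 45) 37 [45.1 44.3] [13.  13.7]
  dowel (10, 80) 41 [ 8.9 81.3] [15.2 14.8]
side 429 block [  7.  -40.3] [102.3  64. ] 89.97 z 34.8 x [-24.8  38.4] y [-80.7   4. ]
wrist 36689 block [  8.  -40.2] [ 65.3 112.7] 0.18 z 35.1 x [-23.8  38.8] y [-73.1  14.8]
  dowel (45, -45) 1251 [ 47.2 -43.1] [15.8 15.4]
```

Emit:
{"name": "drive_tool", "arguments": {
  "motion": [0.1,0,0,0,195,0.1,0,0,0,195,0.1,0,0,0,195,0.1,0,0,0,195,0.05,0,0,0,195,0.05,0,0,0,195,0.03,0,0,0,195,0.03,0,0,0,195]
}}

```text
t: 34.1
tool_pos: [0.5232, -0.2849, -0.0129]
tcp_rot: [0.624, 0.781, -0.0, 0.0]
contact_force: [-0.1, -4.9, 1.3]
opening: 0.0202
grasp_force: 2.3
```

Emit:
{"name": "drive_tool", "arguments": {
  "motion": [0.03,0,0,0,195,0.03,0,0,0,195,0.03,0,0,0,195,0.03,0,0,0,195,0.02,0,0,0,195,0.02,0,0,0,195,0,0,0,0,195,0,0,0,0,195]
}}

```text
t: 34.9
tool_pos: [0.5228, -0.2833, -0.0129]
tcp_rot: [0.624, 0.781, -0.0, 0.0]
contact_force: [-0.2, -4.9, 1.5]
opening: 0.0203
grasp_force: 2.4
```

```bash
python3 -c "
from see import *
see()"
```

```text
tcp bed [  2.4 -79.2] z -0.0129 F [-0.2 -4.9  1.5]
scene 1799 block [6.2 1.7] [139.9  66.8] 89.98 z 35.4 x [-26.3  36.6] y [-63.3  69.8]
  dowel (45, -45) 14 [ 42.7 -41.4] [11.1  7.5]
  dowel (45, 45) 38 [45.2 45. ] [14.8 14. ]
  dowel (10, 80) 40 [ 8.5 81.7] [13.3 13.6]
side 411 block [  6.8 -35. ] [103.3  63.7] 89.97 z 34.9 x [-24.8  38.1] y [-71.7  11. ]
wrist 36690 block [  7.9 -33.2] [ 65.2 112.6] 0.26 z 35.1 x [-23.8  38.8] y [-66.1  21.8]
  dowel (45, -45) 1200 [ 47.1 -43. ] [15.  15.3]
```

Probably on the button now, so I continue in 0.2 mm steps.

Emit:
{"name": "drive_tool", "arguments": {
  "motion": [0.02,0,0,0,195,0.02,0,0,0,195,0.02,0,0,0,195,0.02,0,0,0,195,0.02,0,0,0,195,0.02,0,0,0,195,0.02,0,0,0,195,0,0,0,0,195]
}}

```text
t: 35.85
tool_pos: [0.5225, -0.282, -0.0129]
tcp_rot: [0.624, 0.781, -0.0, 0.0]
contact_force: [-0.2, -4.5, 1.6]
opening: 0.0202
grasp_force: 2.4
```

Emit:
{"name": "drive_tool", "arguments": {
  "motion": [0.02,0,0,0,195,0.02,0,0,0,195,0.02,0,0,0,195,0.02,0,0,0,195,0.02,0,0,0,195,0.02,0,0,0,195,0,0,0,0,195,0,0,0,0,195]
}}

```text
t: 36.65
tool_pos: [0.5223, -0.2808, -0.0129]
tcp_rot: [0.624, 0.781, -0.0, 0.0]
contact_force: [-0.2, -4.3, 1.9]
opening: 0.0201
grasp_force: 2.4
```

Emit:
{"name": "drive_tool", "arguments": {
  "motion": [0.02,0,0,0,195,0.02,0,0,0,195,0.02,0,0,0,195,0.02,0,0,0,195,0.02,0,0,0,195,0.02,0,0,0,195,0,0,0,0,195,0,0,0,0,195]
}}

```text
t: 37.45
tool_pos: [0.5222, -0.2805, -0.0129]
tcp_rot: [0.625, 0.781, -0.0, 0.001]
contact_force: [0.9, -6.5, -0.8]
opening: 0.0202
grasp_force: 3.3
```

Emit:
{"name": "drive_tool", "arguments": {
  "motion": [0.02,0,0,0,195,0.02,0,0,0,195,0.02,0,0,0,195,0.02,0,0,0,195,0,0,0,0,195,0,0,0,0,195,0,0,0,0,195,0,0,0,0,195]
}}

```text
t: 38.25
tool_pos: [0.5222, -0.2805, -0.0129]
tcp_rot: [0.625, 0.781, -0.0, 0.001]
contact_force: [0.8, -8.0, -0.6]
opening: 0.0202
grasp_force: 4.1
```

```bash
python3 -c "
from see import *
see(save='f')"
```

```text
tcp bed [  2.4 -76.3] z -0.0129 F [ 0.8 -8.  -0.6]
scene 1776 block [5.4 4.7] [ 65.3 140.1] 0.13 z 35.4 x [-26.2  36.2] y [-60.3  72.5]
  dowel (45, 45) 37 [45.1 44.3] [13.4 13.9]
  dowel (10, 80) 42 [ 9.2 81.6] [13.3 13.7]
side 426 block [  6.8 -30.2] [108.9  63.8] 89.89 z 34.8 x [-24.9  38. ] y [-71.7  15.7]
wrist 36716 block [  8.  -29.9] [111.8  65.2] 89.89 z 35.1 x [-23.8  38.8] y [-63.1  24.8]
  dowel (45, -45) 1175 [ 47.3 -43.2] [15.4 15.4]
```

Emit:
{"name": "drive_tool", "arguments": {
  "motion": [-0.2,0,0,0,195,-0.4,0,0,0,195,-0.7,0,0,0,195,-0.7,0,-0.5,0,195,0,0,-2,0,195,0,0,-3,0,195,0,0,-3,0,195,0,0,-1.5,0,195]
}}

```text
t: 39.2
tool_pos: [0.5278, -0.2987, 0.0899]
tcp_rot: [0.624, 0.781, 0.001, 0.002]
contact_force: [-0.4, -0.2, -0.4]
opening: 0.0199
grasp_force: 0.0
```

Emit:
{"name": "drive_tool", "arguments": {
  "motion": [0,0,0,0,195,0,0,0,0,195,0,0,0,0,195,0,0,0,0,195,0,0,0,0,195,0,0,0,0,195,0,0,0,0,195,0,0,0,0,195]
}}

```text
t: 40.0
tool_pos: [0.5263, -0.2982, 0.087]
tcp_rot: [0.624, 0.781, -0.0, -0.0]
contact_force: [0.5, -0.3, -0.4]
opening: 0.0199
grasp_force: 0.0
```

```bash
python3 -c "
from see import *
see(save='g')
im,d,P=img('wrist');X=pts(d,P);s=np.c_[tobed(X.reshape(-1,3)[:,:2]),X.reshape(-1,3)[:,2]]*1000;c=im.reshape(-1,3).astype(int)
m=s[(s[:,2]>33)&(s[:,2]<37)&(c[:,0]>c[:,2]*1.6)&(c[:,0]>40)]
for p in(.5,99.5):
  yy=[];xx=[]
  for y in range(-55,70,5):
    k=m[abs(m[:,1]-y)<2.5]
    if len(k)>20: yy.append(y);xx.append(np.percentile(k[:,0],p))
  print(np.round(xx,1),np.polyfit(yy,xx,1))
print(np.percentile(m[:,1],[.2,99.8]))
b=cv2.imread('pics/g_wrist.png'); cv2.imwrite('pics/g2.png',cv2.resize(b,None,fx=1.5,fy=1.5,interpolation=cv2.INTER_CUBIC))
"
```

```text
tcp bed [  2.4 -94.5] z 0.087 F [ 0.5 -0.3 -0.4]
scene 2077 block [6.2 4.5] [140.7  66.8] 89.87 z 35.4 x [-26.4  36.6] y [-65.  72.]
  dowel (45, -45) 42 [ 45.7 -44.7] [13.9 13.3]
  dowel (45, 45) 38 [45.  44.7] [12.7 13.8]
  dowel (10, 80) 39 [ 9.1 81.7] [12.3 12.9]
side 1602 block [7.3 2.3] [ 64.9 141.2] 0.03 z 34.8 x [-24.7  38. ] y [-67.4  69.9]
  dowel (45, -45) 48 [ 47.1 -46.9] [14.1 14.9]
  dowel (45, 45) 13 [50.5 42.4] [ 5.  10.5]
  dowel (10, 80) 21 [13.5 81.2] [ 8.2 15.5]
wrist 14323 block [  7.8 -14.5] [64.8 99.1] 0.09 z 35.1 x [-23.9  38.8] y [-63.   33.9]
  dowel (45, -45) 418 [ 47.5 -43.3] [15.3 14.9]
[-24.4 -24.2 -24.1 -24.  -24.4 -24.2 -24.  -23.9 -24.3 -24.1 -24.1 -24.4
 -24.1 -24.  -23.8 -24.3 -24.1 -23.9 -24.3] [ 1.20002741e-03 -2.41348477e+01]
[38.8 38.9 39.5 38.9 39.  39.2 39.  39.1 39.2 38.8 39.2 39.1 38.9 39.3
 39.1 39.2 39.2 38.9 39.3] [1.98824034e-03 3.90958026e+01]
[-63.82740663  34.47557708]
```

View pics/g2.png

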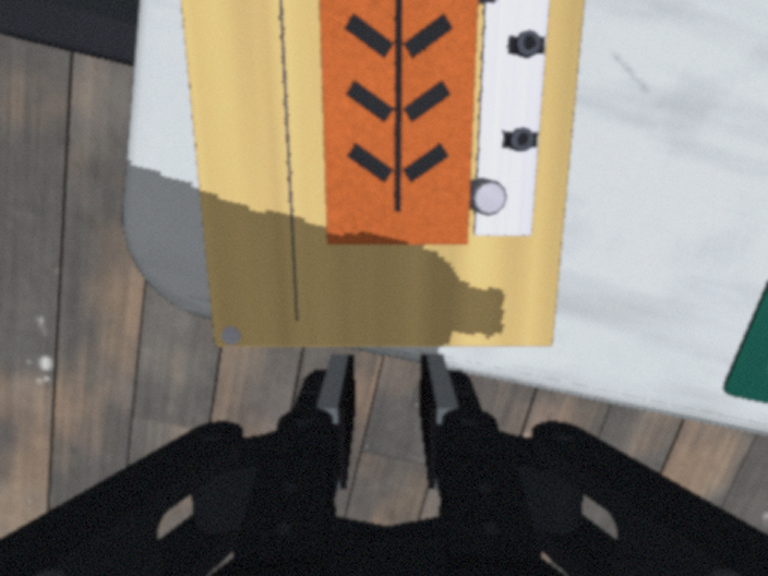

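The block is against the right dowel at (480,197) and hard on the end stop. From this distance the fence edge could be off by about 0.5 mm. There is time left, so I give the long side one last gentle nudge at its middle to make sure.

```bash
python3 plan.py .4485 -.2149 .055 .2234 130 24
```

```text
at [ 0.5263 -0.2983  0.0871] alpha 1.7927 tilt [ 0.0001 -0.0001]
[0.41, -0.24, 0.13, 0.065, 130.0, 0.39, -0.27, 0.13, 0.065, 130.0, 0.38, -0.29, 0.13, 0.065, 130.0, 0.36, -0.31, 0.13, 0.065, 130.0, 0.33, -0.34, 0.13, 0.065, 130.0, 0.31, -0.36, 0.13, 0.065, 130.0, 0.29, -0.38, 0.14, 0.066, 130.0, 0.26, -0.4, 0.13, 0.065, 130.0]
[0.24, -0.41, 0.14, 0.066, 130.0, 0.21, -0.43, 0.13, 0.065, 130.0, 0.18, -0.44, 0.14, 0.066, 130.0, 0.15, -0.45, 0.13, 0.065, 130.0, 0.12, -0.46, 0.14, 0.066, 130.0, 0.09, -0.47, 0.13, 0.065, 130.0, 0.06, -0.47, 0.14, 0.066, 130.0, 0.03, -0.47, 0.13, 0.065, 130.0]
[0.0, -0.47, 0.14, 0.066, 130.0, -0.03, -0.47, 0.13, 0.065, 130.0, -0.06, -0.47, 0.14, 0.066, 130.0, -0.09, -0.47, 0.13, 0.065, 130.0, -0.12, -0.46, 0.14, 0.066, 130.0, -0.16, -0.45, 0.13, 0.065, 130.0, -0.18, -0.44, 0.14, 0.066, 130.0, -0.21, -0.42, 0.13, 0.065, 130.0]
```

Emit:
{"name": "drive_tool", "arguments": {
  "motion": [0.4,-0.2,0,0.07,130,0.4,-0.3,0,0.07,130,0.4,-0.3,0,0.07,130,0.4,-0.3,0,0.07,130,0.3,-0.3,0,0.07,130,0.3,-0.4,0,0.07,130,0.3,-0.4,0,0.07,130,0.3,-0.4,0,0.07,130]
}}

```text
t: 41.0
tool_pos: [0.5005, -0.2692, 0.0871]
tcp_rot: [0.817, 0.577, 0.0, 0.0]
contact_force: [0.1, 0.6, 0.1]
opening: 0.042
grasp_force: 0.0
```

Emit:
{"name": "drive_tool", "arguments": {
  "motion": [0.2,-0.4,0,0.07,130,0.2,-0.4,0,0.07,130,0.2,-0.4,0,0.07,130,0.1,-0.5,0,0.07,130,0.1,-0.5,0,0.07,130,0.1,-0.5,0,0.07,130,0,-0.5,0,0.07,130,0,-0.5,0,0.07,130]
}}

```text
t: 41.8
tool_pos: [0.4745, -0.2406, 0.0872]
tcp_rot: [0.944, 0.329, 0.0, 0.0]
contact_force: [-0.3, -0.4, 0.3]
opening: 0.042
grasp_force: 0.0
```

Emit:
{"name": "drive_tool", "arguments": {
  "motion": [0,-0.5,0,0.07,130,0,-0.5,0,0.07,130,-0.1,-0.5,0,0.07,130,-0.1,-0.5,0,0.07,130,-0.2,-0.5,0,0.07,130,-0.2,-0.4,0,0.07,130,-0.2,-0.4,0,0,130,0,0,0,0,130]
}}

```text
t: 42.6
tool_pos: [0.452, -0.214, 0.0872]
tcp_rot: [0.992, 0.127, -0.0, -0.0]
contact_force: [0.3, -1.2, 0.3]
opening: 0.0423
grasp_force: 0.0
```

```bash
python3 plan.py .4485 -.2149 -.014 .2234 130 8; python3 -c "
from see import *
see(())
im,d,P=img('wrist');X=pts(d,P);s=np.c_[tobed(X.reshape(-1,3)[:,:2]),X.reshape(-1,3)[:,2]]*1000;c=im.reshape(-1,3).astype(int)
m=s[(s[:,2]>33)&(s[:,2]<37)&(c[:,0]>c[:,2]*1.6)&(c[:,0]>40)]
for p in(.5,99.5):
  yy=[];xx=[]
  for y in range(-55,70,5):
    k=m[abs(m[:,1]-y)<2.5]
    if len(k)>20: yy.append(y);xx.append(np.percentile(k[:,0],p))
  print(np.round(xx,1),np.polyfit(yy,xx,1))
print(np.percentile(m[:,1],[.2,99.8]))
"
```

```text
at [ 0.452  -0.214   0.0872] alpha 0.2551 tilt [-0.0002  0.    ]
[-0.05, 0.0, 1.26, 0.004, 130.0, -0.04, 0.0, 1.27, 0.004, 130.0, -0.05, 0.0, 1.26, 0.004, 130.0, -0.04, 0.0, 1.27, 0.004, 130.0, -0.05, 0.0, 1.26, 0.004, 130.0, -0.04, 0.0, 1.27, 0.004, 130.0, -0.05, 0.0, 1.26, 0.004, 130.0, -0.04, 0.01, 1.27, 0.004, 130.0]
tcp bed [-51.3   4.1] z 0.0872 F [ 0.3 -1.2  0.3]
[-23.7 -23.8 -24.1 -23.5 -23.7 -23.7 -24.1 -23.5 -23.5 -23.7 -24.  -23.4
 -23.5 -23.7 -23.9 -24.  -23.5 -23.5 -23.7 -23.9 -23.5 -23.6 -23.8 -23.9
 -23.4] [ 7.37464519e-04 -2.37067707e+01]
[39.3 39.5 39.6 39.4 39.2 39.6 39.5 39.4 39.2 39.7 39.4 39.3 39.6 39.6
 39.4 39.3 39.7 39.5 39.3 39.3 39.8 39.5 39.3 39.7 39.5] [7.43070265e-04 3.94641045e+01]
[-63.74642425  75.16158089]
```

Emit:
{"name": "drive_tool", "arguments": {
  "motion": [-0.1,0,0.8,0.015,130,-0.1,0,1.6,0.015,130,-0.1,0,2,0,130,0,0,2,0,130,0,0,1.7,0,130,0,0,1.2,0,130,0,0,0.7,0,130,0,0,0,0,130]
}}

```text
t: 43.45
tool_pos: [0.4488, -0.215, -0.0138]
tcp_rot: [0.994, 0.111, -0.001, -0.0]
contact_force: [0.4, -0.2, 0.7]
opening: 0.042
grasp_force: 0.0
```

Emit:
{"name": "drive_tool", "arguments": {
  "motion": [0.2,0,0,0,130,0.3,0,0,0,130,0.3,0,0,0,130,0.3,0,0,0,130,0.2,0,0,0,130,0.1,0,0,0,130,0,0,0,0,130,0,0,0,0,130]
}}

```text
t: 44.25
tool_pos: [0.4628, -0.2122, -0.013]
tcp_rot: [0.994, 0.111, -0.0, -0.0]
contact_force: [0.1, 0.2, 0.1]
opening: 0.0419
grasp_force: 0.0
```

```bash
python3 plan.py .468 -.2105 -.014 .2234 130 8; python3 -c "
from see import *
see(())"
```

```text
at [ 0.4628 -0.2122 -0.013 ] alpha 0.2226 tilt [-0.0002 -0.    ]
[0.07, -0.01, 0.01, -0.0, 130.0, 0.07, -0.01, 0.01, -0.0, 130.0, 0.07, -0.0, 0.01, -0.0, 130.0, 0.07, -0.01, 0.01, -0.0, 130.0, 0.07, -0.0, 0.02, -0.0, 130.0, 0.06, -0.01, 0.01, -0.0, 130.0, 0.07, -0.0, 0.02, -0.0, 130.0, 0.06, -0.01, 0.01, -0.001, 130.0]
tcp bed [-40.4   3.5] z -0.013 F [0.1 0.2 0.1]
```

Emit:
{"name": "drive_tool", "arguments": {
  "motion": [0.1,0,0,0,130,0.1,0,0,0,130,0.1,0,0,0,130,0.05,0,0,0,130,0.05,0,0,0,130,0.02,0,0,0,130,0.02,0,0,0,130,0,0,0,0,130]
}}

```text
t: 45.05
tool_pos: [0.4673, -0.2112, -0.0129]
tcp_rot: [0.994, 0.111, -0.0, 0.0]
contact_force: [-0.2, -0.7, -0.5]
opening: 0.0418
grasp_force: 0.0
```

Emit:
{"name": "drive_tool", "arguments": {
  "motion": [0.02,0,0,0,130,0.02,0,0,0,130,0.02,0,0,0,130,0.02,0,0,0,130,0.02,0,0,0,130,0,0,0,0,130,0,0,0,0,130,0,0,0,0,130]
}}

```text
t: 45.85
tool_pos: [0.4672, -0.2111, -0.013]
tcp_rot: [0.994, 0.111, -0.001, -0.0]
contact_force: [-4.4, -0.6, 4.6]
opening: 0.0421
grasp_force: 2.6
```

Emit:
{"name": "drive_tool", "arguments": {
  "motion": [0.02,0,0,0,130,0.02,0,0,0,130,0.02,0,0,0,130,0.02,0,0,0,130,0.02,0,0,0,130,0,0,0,0,130,0,0,0,0,130,0,0,0,0,130]
}}

```text
t: 46.65
tool_pos: [0.4672, -0.2111, -0.0131]
tcp_rot: [0.994, 0.111, -0.002, -0.0]
contact_force: [-6.9, -0.9, 5.0]
opening: 0.0419
grasp_force: 3.7
```

Emit:
{"name": "drive_tool", "arguments": {
  "motion": [-0.2,0,0,0,130,-0.4,0,0,0,130,-0.7,0,0,0,130,-0.7,0,-0.5,0,130,0,0,-2,0,130,0,0,-3,0,130,0,0,-3,0,130,0,0,-1.5,0,130]
}}

```text
t: 47.45
tool_pos: [0.4507, -0.2157, 0.0898]
tcp_rot: [0.994, 0.111, 0.002, 0.001]
contact_force: [0.5, 0.2, 0.3]
opening: 0.0422
grasp_force: 0.0
```

Emit:
{"name": "drive_tool", "arguments": {
  "motion": [0,0,0,0,130,0,0,0,0,130,0,0,0,0,130,0,0,0,0,130,0,0,0,0,130,0,0,0,0,130,0,0,0,0,130,0,0,0,0,130]
}}

```text
t: 48.25
tool_pos: [0.4497, -0.2151, 0.0869]
tcp_rot: [0.994, 0.111, -0.0, -0.0]
contact_force: [0.0, -0.0, -0.6]
opening: 0.042
grasp_force: 0.0
```

```bash
python3 -c "
from see import *
see(())
im,d,P=img('wrist');X=pts(d,P);s=np.c_[tobed(X.reshape(-1,3)[:,:2]),X.reshape(-1,3)[:,2]]*1000;c=im.reshape(-1,3).astype(int)
m=s[(s[:,2]>33)&(s[:,2]<37)&(c[:,0]>c[:,2]*1.6)&(c[:,0]>40)]
yy=[];xx=[]
for y in range(-55,70,5):
    k=m[abs(m[:,1]-y)<2.5]
    if len(k)>20: yy.append(y);xx.append(np.percentile(k[:,0],99.5))
print(np.polyfit(yy,xx,1),np.percentile(m[:,1],[.2,99.8]))
cv2.imwrite('pics/h.png',cv2.resize(im,None,fx=1.5,fy=1.5)[:,:,::-1])
"
```

```text
tcp bed [-53.9   3.5] z 0.0869 F [ 0.  -0.  -0.6]
[2.68208001e-04 3.95314498e+01] [-63.78152753  75.09561738]
```

View pics/h.png

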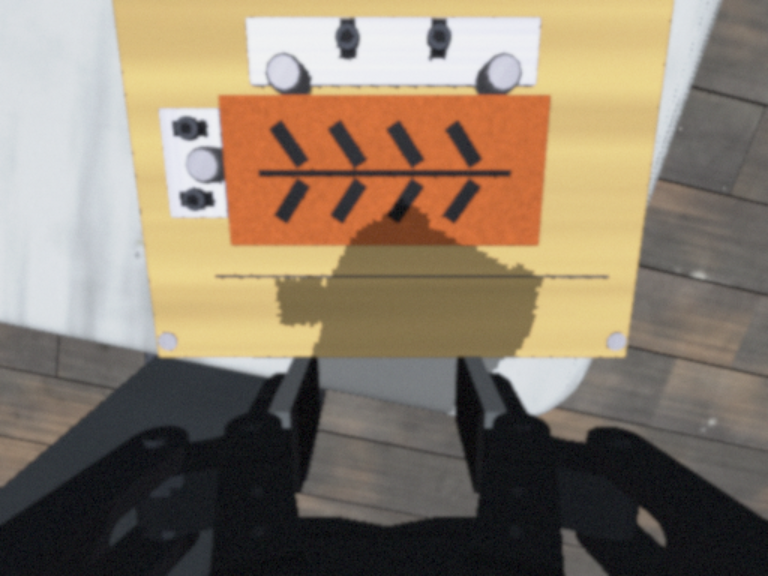

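The block touches both fence dowels, at (285,72) and (503,72), and the end stop at (203,163). No brass shows, the block is square, and the gripper is clear of it. Handing in.

```bash
python3 -c "
from cell import bot
print(bot.hand_in())"
```

```text
the job is handed in; nothing more can be done
None
```

I handed the job in at about 48 s: the block lies face up and square against both fence dowels and the end stop with no brass showing, the gripper is clear of it, my last push readings were all under 10 N, and the ink jar, eraser and baren were not touched.

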